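Probe a circuit board in the bench test press

ROBOT

A 6-joint arm with a two-finger parallel gripper is mounted at the origin on the work surface. World frame = base frame: x ahead of the robot, y to its left, z up, the work surface at z = 0. Lengths are in m, angles in rad, forces in N, time in s.
With the tool pointing down it reaches from about 0.375 to 0.9 m from the base axis. Payload 3.1 kg.
Tool frame: the origin (TCP) lies between the finger pads; the fingertips stand 8 mm ahead of it and the grasp point (between the pads) lies 11 mm behind it; z points along the fingers, y is the line along which they close (so a half turn about z gives the same grasp; the last joint's range is limited). The gripper opens to 85 mm and grips with 20 to 120 N. Pads are 22 mm wide; open, the fingers measure 114 mm over their backs; the gripper's body (76 mm by 85 mm) begins 54 mm behind the grasp point. The pads swing forward as they close: fully open they stand 13 mm farther back than shut.
Start: joints at [-1.329, 0.527, 1.433, -0, 1.181, -0.178], TCP at [0.255, -0.57, 0.239] pointing down, gripper open.
Joint ranges: [-3.08, 3.08], [-0.75, 2.2], [0.22, 2.44], [-1.43, 4.57], [0, 2.65], [-2.85, 2.85]. Speed limits (rad/s): [2.79, 2.79, 3.14, 3.14, 3.14, 3.14].

INTERFACE

Orientations are given as a unit quaternion [x, y, z, w].
In Python, from station import readout, cams, sign_off gives the robot as it stands.
- The arm moves only by the tool send_rows, never from a script. Its argument "commands" is text: rows parted by semicolons, each of 5 numbers parted by spaces: the finger opening in mm, from 0 to 85.4, then the shift along the tool's x, y, z each as a share of 0.02 m, from -1 to 1, then the turn about the tool's z as a share of 4 degrees, from -1 to 1. In form: grip dx dy dz spin; .... A call has 1 to 20 rows; each row shifts and turns the commanded pose from where the row before left it, along the tool's axes as they then stand; what a row does not reach is not made up. A row lasts 1/12 s, in which the tool goes at most 41.7 mm and 7.16 degrees, less where a joint would pass 70% of its speed; a pose out of reach is approached as far as the arm can. A call with a number of a shift or a turn outside -1 to 1 is refused whole. A call with a gripper value outside its range is refused whole. The fingers move at their own pace and stop on an object; "grip_force" is the grip in N (left out, the last holds). Time passes only in rows, so rows that do not move let the fingers close. It gives the time, the measured TCP pose, the force, the opening and the grip force at its end, in the units of the state.
- readout.sense(): the state, without advancing time (a new reading comes with each control period).
- cams.snapshot(name): name is "scene" or "top" or "wrist"; returns a dict with "pixels" (420x560x3 uint8, red, green, blue), "intrinsics" (3x3 intrinsics, pixels), "eye" and "rotation" of the camera in the world. Camera axes: x right, y down, z forward; pixel columns grow to the right and rows downward; lengths in m; the calibration is good to about 2 mm. A picture is of the moment at which its call begins. There is no depth.
- sign_off(): hands the job in; it is judged then, once.
The state is a dict: "t": time; "q": joint angles; "qd": joint speeds; "tau": joint torques, N m; "tcp_pos": TCP position; "tool_rot": TCP orientation; "force": force on the tool from outside, world axes, zero at the start; "ft_torque": the same for the moment, N m; "finger_gap": opening from 0.0 (shut) to 1.0 (fully open); "gripper_force": force on a finger pad.
Only numpy, scipy, OpenCV 4.12 (cv2) and the standard library are available. Lean on these libraries where they do the work, as an engineer would, in place of code of your own. Each camera call takes 0.05 s, during which the arm holds its last target. There are 200 camera calls.

TASK

Slide the board carrier along the press bed, without lifting it, until the round copper pad on its circuit board sits under the probe tip. Only then flip the press's safety catch fully over to the side, and pull the lever forward and down to its stop so that the probe presses on the pad. Finish while still holding the lever down against its spring, and leave the other things on the bench where they are.

Things in the scene. Friction and masses are not known exactly. Their poses are not given: they have to be found in the camera images.
- press: Bench test press, fixed. Origin on the table straight below the probe tip; z up; -x is its front (towards the robot, within 15 degrees); +y points to its grey column (x -35..35, y 65..115 mm). Bed: dark steel plate, x -130..130, y -270..110 mm, top 8 mm above the table.
- probe_tip (a point): Lower end of the brass probe pin, 6 mm across, hanging from the head: 62 mm above the table with the lever at rest. It goes straight down as the lever is pulled (32 mm per rad), meets the board's top, 22 mm above the table, at lever 1.26 rad, then yields on a spring of 0.6 N/mm with 1 N preload.
- probe: The same spring-loaded brass probe pin; origin at its lower end.
- carrier: Board carrier, loose on the bed: aluminium plate 100 (x) x 170 (y) x 12 mm, 0.4 to 0.75 kg, origin at the centre of its underside. Green circuit board over y -20..80 mm, top 14 mm up, black parts on it up to 8 mm high. Black grip post near the other end. Starts 4 to 12 cm from its place under the probe, the post on the press's -y side; its final heading does not matter.
- spot (a point): Centre of the round copper pad, 16 mm across, the only round one on the board; carrier frame x 0, y 45, height 14 mm.
- post (a point): Point in the carrier's black grip post, 18 x 18 mm square (sides along the carrier's x and y), 16 mm below its top, which is 64 mm above the carrier's underside; carrier frame x 0, y -65, height 48 mm.
- catch (a joint): Safety catch angle in rad: 0 upright, in the way of the lever (starts 0 to 0.2); 1.5, its stop, flipped flat towards the press's -y side, away from the column. It stays where it is put (friction 0.06 N m, about 1.2 N at the tab). Upright, it blocks the lever within its first 0.3 rad.
- catch_hinge (a point): Hinge point of the catch, on the press head's top at press frame x -24, y 20, height 172 mm; the hinge axis is the press's x axis.
- catch_tab (a point): Centre of the thumb tab, 50 mm from the catch's hinge axis: steel plate 38 x 8 x 18 mm (along press x, y, z when upright), at press x -65..-27 mm, so it sticks out past the head's front; the point is at press x -50. 222 mm above the table when upright. The catch ends 60 mm from its hinge.
- lever (a joint): Lever angle in rad: 0 at rest, leaning 0.45 rad back from the vertical (to press +x); grows as the lever is pulled to press -x and down; stop at 1.45, there 1.0 rad forward of the vertical. A spring returns it when let go: about 4 N at the bar at rest, about 7 N at the stop.
- lever_hinge (a point): Hinge point of the lever: press frame x 0, y 20, height 195 mm; axis along the press's y axis.
- lever_bar: The lever's handle: round black bar, 18 mm diameter, along the press's y axis, at the end of the steel lever arm 120 mm from the lever's hinge axis. Origin on the bar's axis where to grip, 65 mm to the +y (column) side of the arm; the bar runs 40 mm beyond the origin and 58 mm back to the arm. A sleeve that turns freely on its axis; at rest 303 mm above the table.
- tin: Bystander: shallow round steel tin, 56 mm across, 12 mm high, on the bed beside the column, at its rear; origin under its centre.
- battery_box: Bystander: black battery holder 34 x 50 x 20 mm on the bed in front of the column; origin under its centre.
- flux_a: Bystander: small white bottle, 28 mm across, 75 mm high; origin under its centre.
- flux_b: Bystander: another such white bottle.
- cutters: Bystander: side cutters with blue handles lying on the table, 110 mm long.
- marker: Bystander: white marker pen lying on the table, 125 mm long, 13 mm thick.
- spare_board: Bystander: small spare circuit board, 60 x 50 x 10 mm, lying on the table.
- head_top (a point): Centre of the top of the press's grey head, 165 mm above the table: head x -35..35, y -35..115 mm in the press frame, underside 95 mm up (a collar round the probe reaches down to 85 mm). Two steel cheeks on it carry the lever: x -13..13, y 2..38 mm, up to 206 mm.
Mind the look-alikes: they are no part of the job. What is shaped like the carrier but red or turquoise is not meant.

How it is judged:
On the way, in this order (a step that is already met when the one before it is completed fails the run):
1. the copper pad sits under the probe tip and the carrier is at rest, the catch still standing (horizontal distance between spot and probe_tip below 0.008 m and linear speed of carrier below 0.02 m/s and value of joint catch below 0.6 rad), for 0.2 s.
2. the safety catch is flipped over (value of joint catch above 1.2 rad and value of joint lever below 0.3 rad), for 0.2 s.
3. the lever is down and the probe presses on the pad (value of joint lever above 1.3 rad and contact force between probe and carrier above 0.8 N and horizontal distance between spot and probe_tip below 0.008 m), for 0.5 s.
At the end, for the whole second after the job is handed in: The robot is holding the lever bar with the lever within 0.15 rad of its stop (above 1.3 rad), the probe presses on the board with more than 0.8 N within 8 mm of the copper pad's centre, the carrier lies flat on the bed and the catch is flipped over (above 1.2 rad) (all of step 3 and value of joint catch above 1.2 rad and contact force between any of the fingers, the arm and lever_bar above 1 N and height (world z) of carrier below 0.014 m and angle between carrier's own z axis and vertical below 0.05 rad); the arm keeps its last pose, push and grip.
It fails at once if the carrier is lifted off the bed (height (world z) of carrier above 0.025 m).
It fails at once if another thing on the bench is pushed more than 30 mm away (distance of any of tin, battery_box, flux_a, flux_b, cutters, marker, spare_board from where it was at the start of the episode above 0.03 m).
It also fails if it takes over 72 s, if anything falls off the work surface, if the arm or the gripper's body presses on something with over 40 N, if the wrist force passes 120 N, or if a joint passes its speed limit or range.

## Working session

There is one attempt and no reset: what is moved stays moved. The work goes in short steps, Python scripts to look and compute and a tool call to move; the robot and the scene stay as the last step left them, time stands still between calls to the robot, and variables do not carry over. Pictures are saved under pics/ and viewed, at most 10 in all, crops included, and the job is handed in when it is done.

Besides the shell and the picture viewer there is one more tool, called after "Request:" as name(argument=value, ...) on one line, values as JSON. send_rows: Moves the arm, as the interface text tells. Its arguments: {"type":"object","properties":{"commands":{"type":"string"},"grip_force":{"type":"number"}},"required":["commands"]}

```bash
mkdir -p pics; ls
cat > h.py <<'E'
import numpy as np, cv2, pickle
from station import readout, cams, sign_off
def snap(n,tag,save=True):
    s=cams.snapshot(n); pickle.dump(s,open(f'pics/{tag}.pkl','wb'))
    if save: cv2.imwrite(f'pics/{tag}.png',s['pixels'][:,:,::-1])
    return s
def load(tag): return pickle.load(open(f'pics/{tag}.pkl','rb'))
def ray(s,u,v):
    K=np.array(s['intrinsics']);R=np.array(s['rotation'])
    return R@np.linalg.solve(K,[u,v,1.0])
def atz(s,u,v,z):
    d=ray(s,u,v);e=np.array(s['eye']);return e+d*(z-e[2])/d[2]
def proj(s,p):
    K=np.array(s['intrinsics']);R=np.array(s['rotation']);c=R.T@(np.array(p)-s['eye']);c=K@c;return c[:2]/c[2]
E
python3 - <<'E'
from h import *
import numpy as np
np.set_printoptions(precision=3,suppress=True)
a=snap('scene','s0');b=snap('top','t0')
for s in(a,b): print(s['eye'],s['rotation'],s['intrinsics'])
im=[cv2.resize(x['pixels'][:,:,::-1],(800,600),interpolation=cv2.INTER_CUBIC) for x in (a,b)]
cv2.imwrite('pics/s0b.png',im[0]);cv2.imwrite('pics/t0b.png',im[1])
print(readout.sense())
E
```

```text
pics
[ 1.006 -0.804  1.012] [ 0.865  0.284 -0.131 -0.393] [[505.29    0.    275.198]
 [  0.    505.29  208.1  ]
 [  0.      0.      1.   ]]
[ 0.362 -0.058  1.467] [ 0.708 -0.706  0.022 -0.025] [[482.008   0.    275.875]
 [  0.    482.008 215.57 ]
 [  0.      0.      1.   ]]
{'t': 0.1, 'q': array([-1.329,  0.528,  1.434,  0.   ,  1.181, -0.179]), 'qd': array([-0.001, -0.003, -0.003,  0.001, -0.001, -0.001]), 'tau': array([ -0.   , -44.331, -17.859,  -0.   ,   0.004,   0.   ]), 'tcp_pos': array([ 0.255, -0.57 ,  0.238]), 'tool_rot': array([ 0.978,  0.209, -0.   , -0.001]), 'force': array([ 0.177, -0.138, -0.995]), 'ft_torque': array([-0.072, -0.019,  0.016]), 'gripper_force': 0.0, 'finger_gap': 1.0004112219655432}
```

View pics/s0b.png

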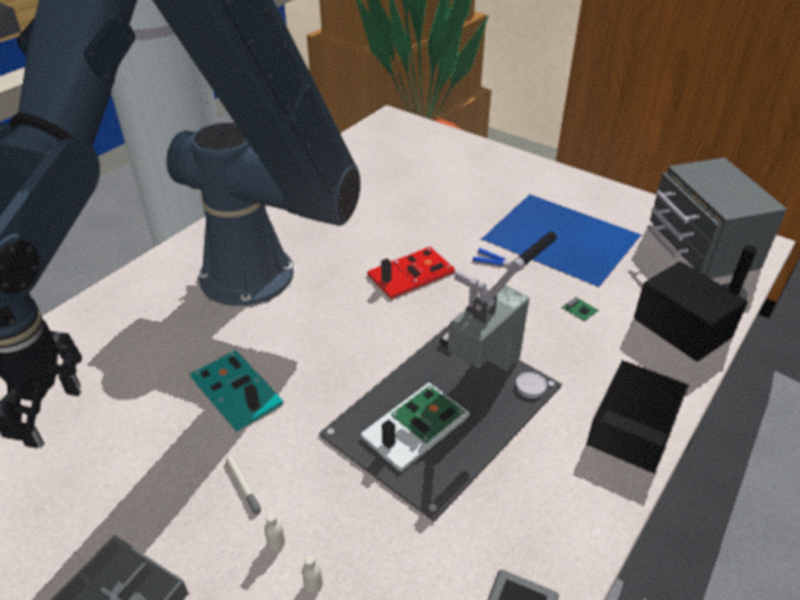

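View pics/t0b.png

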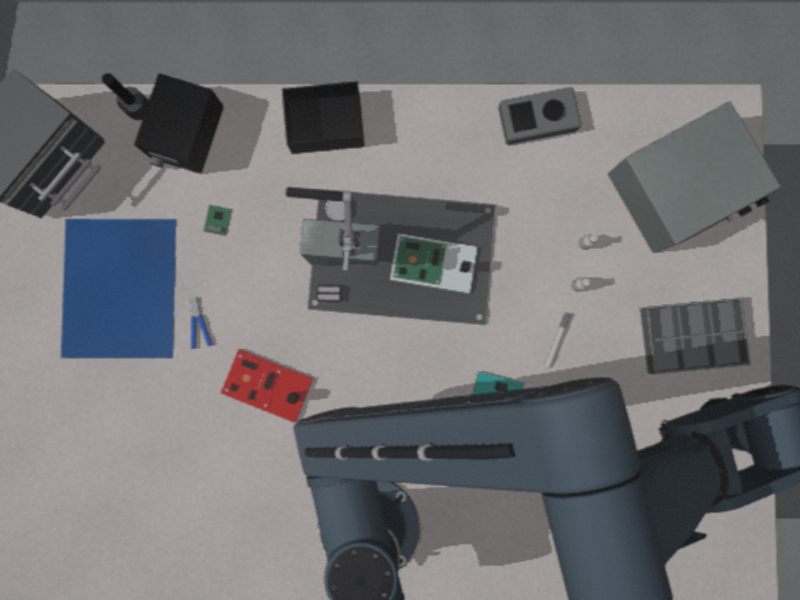

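The scene shows the aluminium carrier with the green board at (415,425), and red (410,272) and turquoise (235,385) decoys. In the top view the real carrier is at (435,263), its pad at about (413,260) and its post at (466,267). The red one at (267,385) and the turquoise one at (497,385) are look-alikes. One enlarged crop to confirm and measure.

```bash
sed -i "s/^import numpy as np, cv2, pickle/import numpy as np, cv2, pickle\nfrom scipy.spatial.transform import Rotation as Rn/; s/R=np.array(s\['rotation'\])/R=Rn.from_quat(s['rotation']).as_matrix()/" h.py
python3 - <<'E'
from h import *
s=load('t0');c=s['pixels'][122:237,200:360,::-1];cv2.imwrite('pics/tc.png',cv2.resize(c,None,fx=5,fy=5,interpolation=cv2.INTER_CUBIC))
for u,v in [(222.6,133),(346.5,144.2),(341.6,226.8),(215.6,215.6)]: print(atz(s,u,v,.008).round(4))
E
```

```text
[0.7121 0.1139 0.008 ]
[ 0.678  -0.2658  0.008 ]
[ 0.425  -0.2493  0.008 ]
[0.458  0.1326 0.008 ]
```

View pics/tc.png

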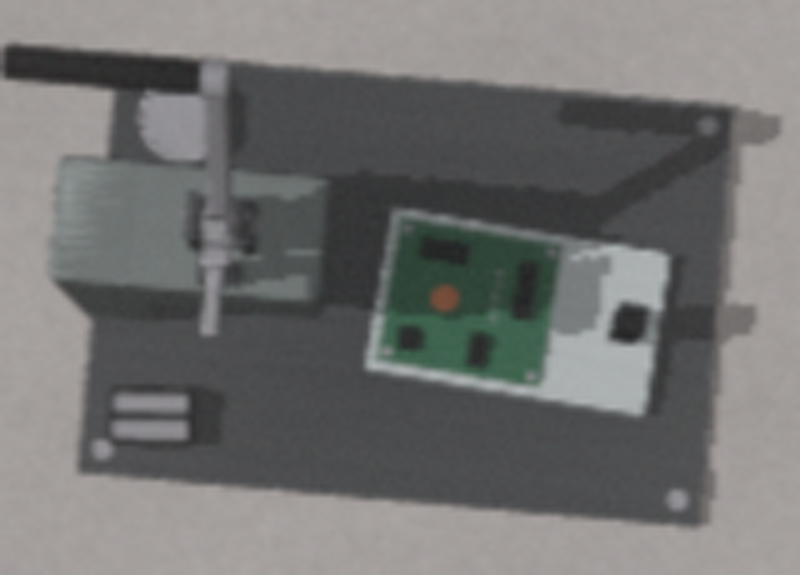

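The crop confirms the aluminium carrier with the green board: the round copper pad is at (445,298) and the black post at (630,322). Bed corners are (115,62), (735,107), (705,525) and (80,470). The catch is at (208,310), and the lever bar runs (5..200,65) from arm end (213,75).

```bash
cat >> h.py <<'E'
def fit2(L,W):
    L=np.array(L)[:,:2];W=np.array(W)[:,:2];a=L-L.mean(0);b=W-W.mean(0)
    th=np.arctan2((a[:,0]*b[:,1]-a[:,1]*b[:,0]).sum(),(a*b).sum());R=np.array([[np.cos(th),-np.sin(th)],[np.sin(th),np.cos(th)]])
    t=W.mean(0)-R@L.mean(0);return th,t,(L@R.T+t-W)
E
python3 - <<'E'
from h import *
np.set_printoptions(precision=4,suppress=True)
s=load('t0')
P=lambda u,v,z: atz(s,199.6+u/5,121.6+v/5,z)
W=[P(115,62,.008),P(735,107,.008),P(705,525,.008),P(80,470,.008)]
th,t,r=fit2([[.13,.11],[.13,-.27],[-.13,-.27],[-.13,.11]],W);print('press',np.degrees(th),t,r)
spot=P(445,298,.022);post=P(630,322,.072)
cc=[P(395,210,.02),P(670,255,.02),P(642,415,.02),P(367,370,.02)]
tc,o,r=fit2([[.05,.085],[.05,-.085],[-.05,-.085],[-.05,.085]],cc);print('carrier',np.degrees(tc),o,r)
Rc=Rn.from_euler('z',tc).as_matrix()[:2,:2]
print('spot',spot,o+Rc@[0,.045],'post',post,o+Rc@[0,-.065])
R=Rn.from_euler('z',th).as_matrix()[:2,:2]
w=lambda x,y,z:np.r_[t+R@[x,y],z]
a=.45
for n,p in dict(tip=w(0,0,.062),tab=w(-.05,.02,.222),bar=w(.12*np.sin(a),.085,.195+.12*np.cos(a)),barend=w(.12*np.sin(a),.125,.303),htl=w(.035,.115,.165),hbr=w(-.035,-.035,.165),fla=w(0,0,0)).items():
    q=proj(s,p);print(n,p,((q-[199.6,121.6])*5).round())
d=t-spot[:2];print('move',d,'in press',R.T@d)
for u,v in [(590,241),(583,284),(328,294)]: print(atz(s,u*.7,v*.7,.03))
E
```

```text
press -4.442744059746207 [0.5748 0.0133] [[ 0.0039 -0.001 ]
 [ 0.0017  0.0002]
 [-0.0014  0.0005]
 [-0.0043  0.0004]]
carrier -9.39767606412015 [ 0.5533 -0.1329] [[ 0.001   0.001 ]
 [ 0.0004 -0.0003]
 [-0.0011 -0.0013]
 [-0.0002  0.0007]]
spot [ 0.5617 -0.0885  0.022 ] [ 0.5607 -0.0885] post [ 0.541  -0.1951  0.072 ] [ 0.5427 -0.197 ]
tip [0.5748 0.0133 0.062 ] [273. 266.]
tab [0.5265 0.0371 0.222 ] [212. 312.]
bar [0.6334 0.094  0.3031] [85. 73.]
barend [0.6365 0.1339 0.303 ] [ 3. 67.]
htl [0.6186 0.1252 0.165 ] [ 60. 158.]
hbr [ 0.5372 -0.0189  0.165 ] [323. 306.]
fla [0.5748 0.0133 0.    ] [278. 281.]
move [0.0131 0.1017] in press [0.0052 0.1025]
[ 0.5992 -0.4617  0.03  ]
[ 0.5084 -0.4456  0.03  ]
[0.486  0.0881 0.03  ]
```

Request:
send_rows(commands="85 0 0 0 -1;85 0 0 0 -1;85 0 0 0 -1;85 0 0 0 -1;85 0 0 0 -1;85 0 0 0 -1;85 0 0 0 -1;85 0 0 0 -1;85 0 0 0 -1;85 0 0 0 -1;85 0 0 0 -1;85 0 0 0 -1;85 0 0 0 -1;85 0 0 0 -1;85 0 0 0 -0.12")

```text
t: 1.35
tcp_pos: [0.2552, -0.5701, 0.2388]
tool_rot: [0.762, 0.647, 0.0, -0.001]
force: [-0.4, 0.2, 0.2]
finger_gap: 0.991
gripper_force: 0.0
```

Request:
send_rows(commands="85 1 0.53 0 0;85 1 0.53 0 0;85 1 0.53 0 0;85 1 0.53 0 0;85 1 0.53 0 0;85 1 0.53 0 0;85 1 0.53 0 0;85 1 0.53 0 0;85 1 0.53 0 0;85 1 0.53 0 0;85 1 0.53 0 0;85 1 0.53 0 0;85 1 0.53 0 0;85 1 0.53 0 0;85 1 0.53 0 0;85 1 0.53 0 0;85 1 0.53 0 0;85 0.6 0.53 0 0;85 0.3 0.53 0 0;85 0 0 0 0")

```text
t: 3.02
tcp_pos: [0.5145, -0.2495, 0.2393]
tool_rot: [0.762, 0.647, 0.0, 0.001]
force: [0.0, -0.4, 1.0]
finger_gap: 0.997
gripper_force: 0.0
```

Run:
```python
from h import *
np.set_printoptions(precision=4,suppress=True)
r=readout.sense();print(r['tcp_pos'],r['q'],Rn.from_quat(r['tool_rot']).as_matrix())
s=snap('wrist','w1',False);cv2.imwrite('pics/w1.png',cv2.resize(s['pixels'][:,:,::-1],(800,600),interpolation=cv2.INTER_CUBIC));print(s['eye'],proj(s,[.542,-.196,.072])/.7,proj(s,[.5748,.0133,.062])/.7)
```

```text
[ 0.5145 -0.2495  0.2393] [-0.6472  0.4552  1.5696  0.0005  1.1152 -0.4846] [[ 0.1621  0.9868  0.0016]
 [ 0.9868 -0.1621 -0.0006]
 [-0.0003  0.0016 -1.    ]]
[ 0.5261 -0.1826  0.3735] [434.3855 176.8881] [ 436.5173 -273.3354]
```

View pics/w1.png

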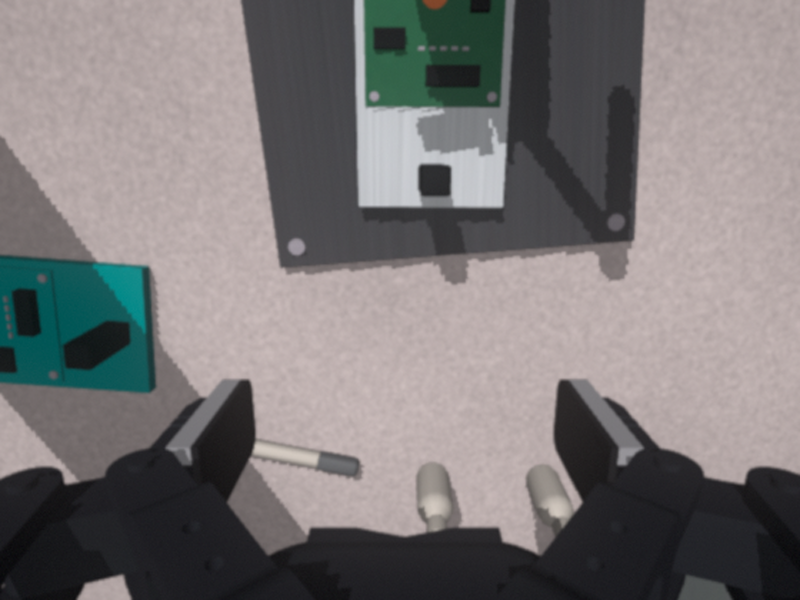

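The wrist view shows the post top at (435,179) against a predicted (434,177), and the carrier sits square to the tool.

Request:
send_rows(commands="85 0.95 0.31 0 0;85 0.95 0.31 0 0;85 0.95 0.31 0 0;85 0 0 1 0;85 0 0 1 0;85 0 0 1 0;85 0 0 1 0;85 0 0 1 0;85 0 0 1 0;85 0 0 1 0;85 0 0 1 0;85 0 0 1 0;85 0 0 0.7 0;85 0 0 0 0;85 0 0 0 0")

```text
t: 4.32
tcp_pos: [0.5393, -0.1977, 0.0446]
tool_rot: [0.763, 0.646, -0.0, -0.001]
force: [0.1, 0.2, 0.1]
finger_gap: 0.995
gripper_force: 0.0
```

Run:
```python
from h import *
np.set_printoptions(precision=4,suppress=True)
r=readout.sense();print(r['tcp_pos'],r['force'])
s=snap('wrist','w2',False);cv2.imwrite('pics/w2.png',cv2.resize(s['pixels'][:,:,::-1],(800,600),interpolation=cv2.INTER_CUBIC));print(s['eye'],proj(s,[.542,-.196,.072])/.7,proj(s,[.5614,-.0885,.022])/.7,proj(s,[.5748,.0133,.062])/.7)
```

```text
[ 0.5393 -0.1977  0.0446] [0.1114 0.1704 0.1073]
[ 0.5516 -0.1311  0.1789] [410.8129 444.7193] [415.0229  -6.4062] [ 398.6365 -891.7756]
```

View pics/w2.png

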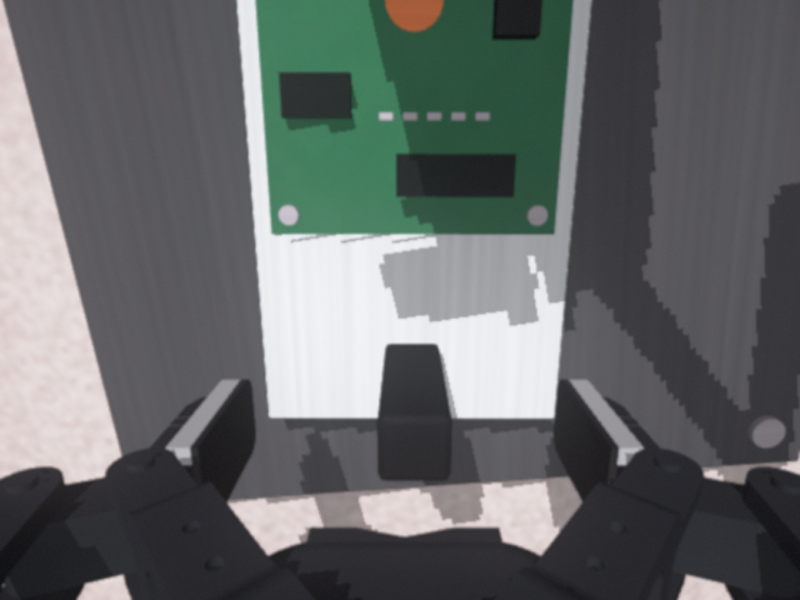

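The pad is at about (414,4) and the post top is centred at (414,448), between the open pads. The grasp is set. Before sliding I'll refine the press pose from the bed corners in w1 plus the head top.

Run:
```python
from h import *
np.set_printoptions(precision=4,suppress=True)
s=load('w1');a=atz(s,282*.7,267*.7,.008);b=atz(s,633*.7,240*.7,.008)
print(a,b,np.linalg.norm(a-b),'yaw',np.degrees(np.arctan2((b-a)[1],(b-a)[0])))
print('spot w1',atz(s,435*.7,-1*.7,.022),'post w1',atz(s,435*.7,179*.7,.072))
s2=load('w2');print('w2 spot',atz(s2,414*.7,4*.7,.022),'post',atz(s2,414*.7,448*.7,.072))
from scipy.optimize import least_squares
t0=load('t0');g=cv2.cvtColor(t0['pixels'],cv2.COLOR_RGB2GRAY).astype(float)
# bed edge lines in top image: subpixel 1/2-level crossings
def cross(p,q):  # p inside(dark) -> q outside
    n=60;xs=np.linspace(p[0],q[0],n);ys=np.linspace(p[1],q[1],n)
    v=cv2.remap(g.astype(np.float32),xs[None].astype(np.float32),ys[None].astype(np.float32),1)[0]
    i=np.argmax(np.diff(v)>0*v[1:]);h=(v[:8].mean()+v[-8:].mean())/2;j=np.argmax(v>h);return xs[j],ys[j]
th0,o0=np.radians(-4.44),np.array([.5748,.0133])
R=Rn.from_euler('z',th0).as_matrix()[:2,:2]
def wp(x,y,z): return proj(t0,np.r_[o0+R@[x,y],z])
obs=[]
for y in np.linspace(-.25,.09,18):
    obs.append((cross(wp(-.115,y,.008),wp(-.15,y,.008)),0))
for y in np.linspace(-.13,.03,9): obs.append((cross(wp(.115,y,.008),wp(.145,y,.008)),1))
for x in np.linspace(-.11,.0,9): obs.append((cross(wp(x,-.255,.008),wp(x,-.29,.008)),2))
L=[]
for (u,v),k in obs: L.append((atz(t0,u,v,.008)[:2],k))
def f(p):
    c,si=np.cos(p[2]),np.sin(p[2]);r=[]
    for w,k in L:
        d=w-p[:2];l=np.array([c*d[0]+si*d[1],-si*d[0]+c*d[1]])
        r.append([l[0]+.13,l[0]-.13,l[1]+.27][k])
    return np.array(r)
o=least_squares(f,[*o0,th0],loss='soft_l1',f_scale=.002);r=f(o.x);print(o.x[:2],np.degrees(o.x[2]));
for k in range(3): print(k,r[[i for i,l in enumerate(L) if l[1]==k]]*1000)
# head top corners observed in crop tc
P=lambda u,v,z: atz(t0,199.6+u/5,121.6+v/5,z)
for n,u,v in [('+x-y',328,180),('-x-y',320,302),('+x+y',62,157),('-x+y',52,278)]: print(n,P(u,v,.165))
```

```text
[ 0.4254 -0.2443  0.008 ] [ 0.6809 -0.2664  0.008 ] 0.25645814423630797 yaw -4.940589097449111
spot w1 [ 0.5607 -0.0926  0.022 ] post w1 [ 0.5422 -0.1972  0.072 ]
w2 spot [ 0.5607 -0.091   0.022 ] post [ 0.5426 -0.197   0.072 ]
[0.5763 0.0113] -4.938303253891235
0 [-1.1585 -0.1459  0.2735  0.0995 -0.6677  0.345  -0.4223 -0.0029  0.4166
 -0.3507  0.0687 -0.6986  0.3143  0.1403 -0.0336 -0.2076 -0.3815  0.038 ]
1 [-0.3439  1.0076  0.3252  0.6597 -0.0227  0.3119 -0.3706 -0.036   0.8072]
2 [-4.2289 -1.1434  1.9423 -0.311   0.995  -0.665   0.0478 -0.4259  4.4395]
+x-y [ 0.6066 -0.0215  0.165 ]
-x-y [ 0.5396 -0.0174  0.165 ]
+x+y [0.619  0.1239 0.165 ]
-x+y [0.5524 0.1286 0.165 ]
```

Request:
send_rows(commands="85 0 0.15 0 0;85 0 0 0 0;15 0 0 0 0;15 0 0 0 0;15 0 0 0 0;15 0 0 0 0;15 0 0 0 0;15 0 0 0 0;15 0 0 0 0;15 0 0 0 0;15 0 0 0 0", grip_force=40)

```text
t: 5.28
tcp_pos: [0.5429, -0.1974, 0.0455]
tool_rot: [0.763, 0.647, -0.0, -0.0]
force: [-2.3, -0.6, 3.8]
finger_gap: 0.199
gripper_force: 40.9
```

Run:
```python
from h import *
r=readout.sense();print(r['tcp_pos'],r['force'],r['finger_gap'],r['gripper_force'],proj(load('w2'),[.5607,-.0898,.022])/.7)
```

```text
[ 0.5428682  -0.19736045  0.04549654] [-2.29890832 -0.57064418  3.84748267] 0.199195844199148 40.934600830078125 [413.27252818  -0.69595946]
```

Request:
send_rows(commands="15 0.3 0 0 0;15 0.5 -0.01 0 0;15 0.5 -0.01 0 0;15 0.5 -0.01 0 0;15 0.5 -0.01 0 0;15 0.5 -0.01 0 0;15 0.5 -0.01 0 0;15 0.5 -0.01 0 0;15 0.5 -0.01 0 0;15 0.5 0 0 0;15 0.3 0 0 0;15 0.08 0 0 0;15 0 0 0 0;15 0 0 0 0")

```text
t: 6.45
tcp_pos: [0.5593, -0.0952, 0.0455]
tool_rot: [0.763, 0.647, 0.001, 0.001]
force: [1.6, -1.3, 2.1]
finger_gap: 0.204
gripper_force: 40.8
```

Run:
```python
from h import *
np.set_printoptions(precision=4,suppress=True)
r=readout.sense();print(r['tcp_pos'],r['force'],r['finger_gap'])
s=snap('scene','s3',False);snap('top','t3',False);w=snap('wrist','w3',False)
print('scene px of tip',proj(s,[.576,.0128,.062]),'pad expected',proj(s,[.576,.0128,.022]))
a=cv2.resize(s['pixels'][220:325,245:365,::-1],None,fx=5,fy=5,interpolation=cv2.INTER_CUBIC)
cv2.imwrite('pics/s3.png',a)
```

```text
[ 0.5593 -0.0952  0.0455] [ 1.5713 -1.3172  2.0509] 0.2043287645753874
scene px of tip [330.0129 253.127 ] pad expected [328.9914 263.6344]
```

View pics/s3.png

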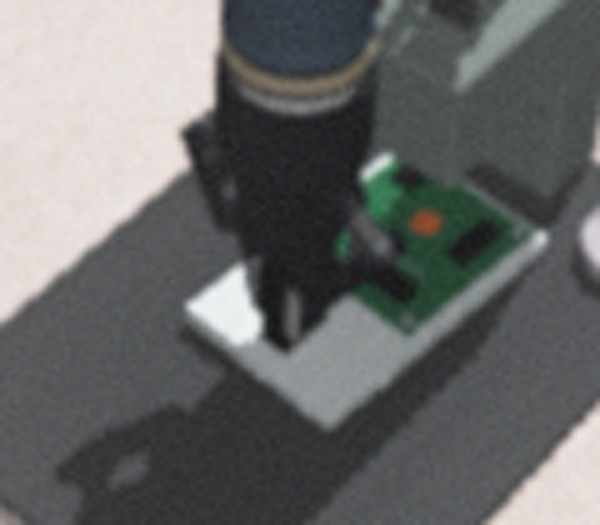

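The pad is at (330,264) in the scene view against an expected (329,264), so it is within about 2–3 mm of being under the tip. Release and rise.

Request:
send_rows(commands="40 0 0 0 0;60 0 0 0 0;60 0 0 0 0;60 0 0 0 0;60 0 0 0.0 0;60 0 0 -0.5 0;60 0 0 -1 0;60 0 0 -1 0;60 0 0 -1 0;60 0 0 -1 0;60 0 0 -1 0;60 0 0 -1 0;60 0 0 -1 0;60 0 0 -1 0;60 0 0 -1 0;60 0 0 -1 0;60 0 0 -1 0;60 0 0 -0.8 0")

```text
t: 8.1
tcp_pos: [0.5585, -0.0949, 0.2938]
tool_rot: [0.763, 0.647, 0.001, 0.001]
force: [0.4, -0.2, 0.4]
finger_gap: 0.704
gripper_force: 0.0
```

Request:
send_rows(commands="0 0 0 0 -1;0 0 0 0 -0.1;0 0.96 -0.29 0 0;0 0.96 -0.29 0 0;0 0.96 -0.29 0 0;0 0.96 -0.29 0 0;0 0.96 -0.29 0 0;0 0.96 -0.29 0 0;0 0.96 -0.29 0 0;0 0.96 -0.29 0 0;0 0 0 0 0;0 0 0 0 0;0 0 0 0 0")

```text
t: 9.18
tcp_pos: [0.5256, 0.0617, 0.2912]
tool_rot: [0.737, 0.675, -0.0, 0.0]
force: [0.2, 0.4, 0.9]
finger_gap: 0.001
gripper_force: 0.0
```

Run:
```python
from h import *
np.set_printoptions(precision=4,suppress=True)
r=readout.sense();print(r['tcp_pos'],r['force'],r['finger_gap'],Rn.from_quat(r['tool_rot']).as_matrix())
R=Rn.from_euler('z',-4.94,degrees=True).as_matrix()[:2,:2];print('press xy',R.T@(r['tcp_pos'][:2]-[.576,.0128]))
s=snap('scene','s4',False);w=snap('wrist','w4',False)
print('scene px tab/hinge/pad',proj(s,np.r_[R@[-.05,.02]+[.576,.0128],.222]),proj(s,[.576,.0128,.022]))
b=cv2.resize(w['pixels'][:,:,::-1],(480,360));a=cv2.resize(s['pixels'][180:300,260:370,::-1],(320,349),interpolation=cv2.INTER_CUBIC)
a=cv2.copyMakeBorder(a,0,11,0,0,0);cv2.imwrite('pics/s4.png',np.hstack([a,b]))
```

```text
[0.5256 0.0617 0.2912] [0.2058 0.3741 0.88  ] 0.0005367326903908744 [[ 0.0877  0.9961 -0.0005]
 [ 0.9961 -0.0877 -0.0005]
 [-0.0006 -0.0004 -1.    ]]
press xy [-0.0544  0.0443]
scene px tab/hinge/pad [322.929  193.7776] [328.9914 263.6344]
```

View pics/s4.png

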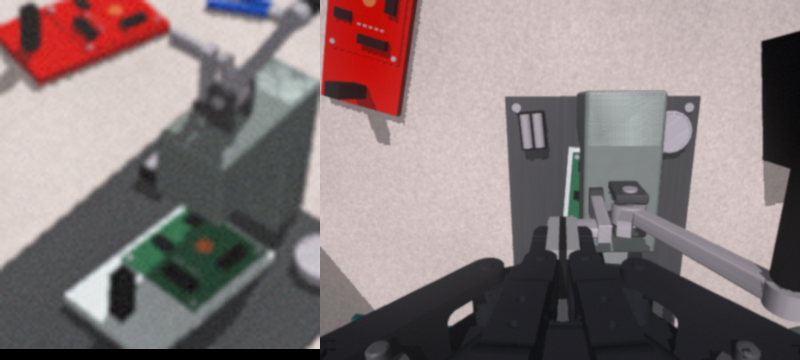

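Run:
```python
from h import *
w=load('w4');R=Rn.from_euler('z',-4.94,degrees=True).as_matrix()[:2,:2]
P=lambda x,y,z:np.round(proj(w,np.r_[R@[x,y]+[.576,.0128],z])-[180,150]).astype(int)
im=w['pixels'][150:320,180:420,::-1].copy()
print(w['intrinsics'])
im=cv2.resize(im,None,fx=3,fy=3,interpolation=cv2.INTER_CUBIC)
for th,c in((0,(0,0,255)),(.2,(0,255,255))):
  pts=[]
  for x in(-.065,-.027):
    for r in (.041,.059):
      for q in(-.004,.004):
        p=P(x,.02-r*np.sin(th)+q*np.cos(th),.172+r*np.cos(th)+q*np.sin(th))*3;pts.append(p)
  cv2.polylines(im,[cv2.convexHull(np.array(pts,np.int32))],True,c,1)
for z in (.283,):
  cv2.circle(im,tuple(int(v) for v in P(-.0544,.0443,z)*3),5,(255,0,0),1)
cv2.imwrite('pics/w4c.png',im)
```

```text
[[354.9202906    0.         282.77011493]
 [  0.         354.9202906  209.84036103]
 [  0.           0.           1.        ]]
```

View pics/w4c.png

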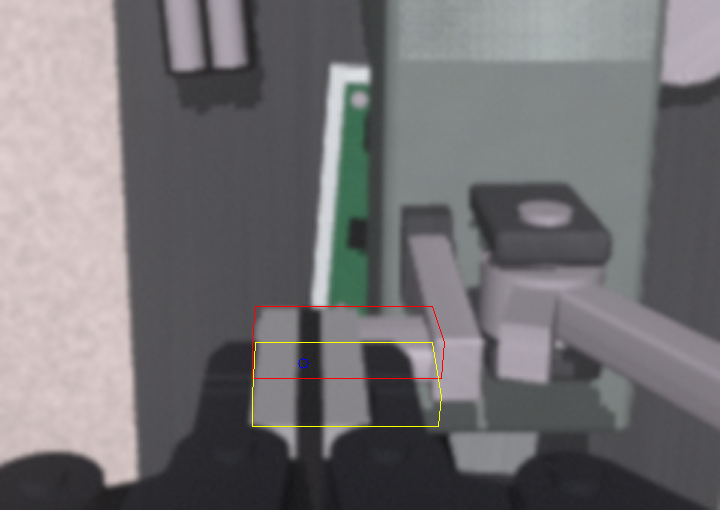

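The overlay matches the tab (seen at (360–440, 316–380)), with the catch at about 0.05 rad and the shut fingers behind it on the +y side. Flip it along an arc.

Request:
send_rows(commands="0 0 0 1 0;0 0 0 1 0;0 0 0 1 0;0 0 0 0.3 0;0 -0.45 0 0 0;0 -0.45 0 0.05 0;0 -0.45 0 0.05 0;0 -0.39 0 0.22 0;0 -0.39 0 0.22 0;0 -0.21 0 0.25 0;0 -0.21 0 0.25 0;0 -0.11 0 0.2 0;0 -0.11 0 0.2 0;0 -0.05 0 0.18 0;0 -0.05 0 0.18 0;0 -0.02 0 0.08 0;0 0 0 0 0;0 0 0 0 0;0 0 0 0 0")

```text
t: 10.87
tcp_pos: [0.5205, 0.0047, 0.1877]
tool_rot: [0.737, 0.676, -0.0, -0.0]
force: [-0.2, 0.2, -0.5]
finger_gap: 0.003
gripper_force: 0.0
```

Run:
```python
from h import *
np.set_printoptions(precision=4,suppress=True)
r=readout.sense();R=Rn.from_euler('z',-4.94,degrees=True).as_matrix()[:2,:2];print('press xy',R.T@(r['tcp_pos'][:2]-[.576,.0128]),r['tcp_pos'],r['force'])
```

```text
press xy [-0.0546 -0.0128] [0.5205 0.0047 0.1877] [-0.2133  0.176  -0.5036]
```

Request:
send_rows(commands="0 0 0 0.1 0;0 0 0 0.1 0;0 0 0 0 0;0 0 0 0 0")

```text
t: 11.2
tcp_pos: [0.521, 0.0046, 0.1862]
tool_rot: [0.737, 0.676, 0.001, 0.001]
force: [-4.5, 0.4, 16.5]
finger_gap: 0.002
gripper_force: 7.9
```

Request:
send_rows(commands="0 0 0 -0.5 0;0 0 0 -1 0;0 0 0 -1 0;0 0 0 -1 0;0 0 0 -1 0;0 0 0 -1 0;0 0 0 -1 0;0 0 0 -1 0;0 0 0 -1 0;85 0 0 -0.6 0;85 0 0 0 0;85 0.5 0 0 0;85 1 0 0 0;85 1 0 0 0;85 1 0 0 0;85 1 0 0 0;85 0.4 0 0 0;85 0 0 0 0")

```text
t: 12.7
tcp_pos: [0.5284, 0.1041, 0.3643]
tool_rot: [0.736, 0.677, -0.001, -0.001]
force: [-0.1, -0.6, 0.5]
finger_gap: 0.995
gripper_force: 0.0
```

Run:
```python
from h import *
np.set_printoptions(precision=4,suppress=True)
r=readout.sense();R=Rn.from_euler('z',-4.94,degrees=True).as_matrix()[:2,:2];print('press xy',R.T@(r['tcp_pos'][:2]-[.576,.0128]),r['tcp_pos'],r['force'])
s=snap('scene','s5',False);w=snap('wrist','w5',False)
B=lambda x,y,z:np.r_[R@[x,y]+[.576,.0128],z]
b=cv2.resize(w['pixels'][:,:,::-1],(480,360));a=cv2.resize(s['pixels'][150:290,250:400,::-1],(320,299),interpolation=cv2.INTER_CUBIC)
for y in(.02,.085,.125): cv2.circle(b,tuple(int(v) for v in proj(w,B(.0522,y,.303))*480/560),3,(0,0,255),1)
a=cv2.copyMakeBorder(a,0,61,0,0,0);cv2.imwrite('pics/s5.png',np.hstack([a,b]))
```

```text
press xy [-0.0553  0.0868] [0.5284 0.1041 0.3643] [-0.1207 -0.6297  0.4848]
```

View pics/s5.png

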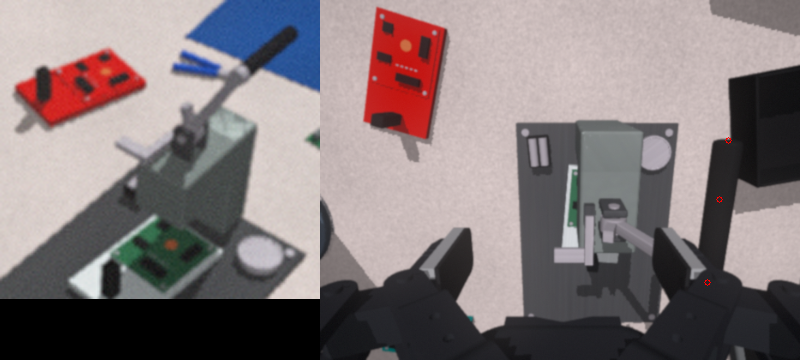

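The catch lies flat (17 N felt at its stop) and the bar axis is as predicted, at (722,200) in the wrist view. Grip the bar.

Request:
send_rows(commands="85 0 0.6 0 0;85 0 1 0 0;85 0 1 0 0;85 0 1 0 0;85 0 1 0 0;85 0 0.8 0 0;85 0 0 0 0;85 0 0 1 0;85 0 0 1 0;85 0 0 1 0;85 0 0 0.6 0;85 0 0 0 0;85 0 0 0 0")

```text
t: 13.88
tcp_pos: [0.6359, 0.0919, 0.2931]
tool_rot: [0.738, 0.675, -0.001, -0.001]
force: [1.1, 0.2, -0.2]
finger_gap: 0.998
gripper_force: 0.0
```

Request:
send_rows(commands="10 0 0 0 0;10 0 0 0 0;10 0 0 0 0;10 0 0 0 0;10 0 0 0 0;10 0 0 0 0;10 0 0 0 0;10 0 0 0 0;10 0 0 0 0", grip_force=50)

```text
t: 14.63
tcp_pos: [0.635, 0.0929, 0.2942]
tool_rot: [0.737, 0.676, -0.001, -0.001]
force: [-4.6, 0.2, 5.0]
finger_gap: 0.191
gripper_force: 48.7
```

Run:
```python
from h import *
np.set_printoptions(precision=4,suppress=True)
r=readout.sense();R=Rn.from_euler('z',-4.94,degrees=True).as_matrix()[:2,:2];p=R.T@(r['tcp_pos'][:2]-[.576,.0128]);print('press xy',p,r['tcp_pos'],r['force'],r['finger_gap'])
c=np.array([p[0],r['tcp_pos'][2]]);t=np.arange(0,1.46,.145)
B=np.c_[.12*np.sin(.45-t),.12*np.cos(.45-t)];print('shares dx(tool y), dz:\n',np.c_[t[1:],np.diff(B)[:, :0],np.diff(B[:,0])/.02,-np.diff(B[:,1])/.02])
```

```text
press xy [0.0518 0.0849] [0.635  0.0929 0.2942] [-4.6079  0.176   4.9668] 0.19140533816979355Traceback (most recent call last):
  File "<stdin>", line 5, in <module>
    res = self.concatenate(tuple(objs), axis=axis)
ValueError: all the input array dimensions except for the concatenation axis must match exactly, but along dimension 0, the array at index 0 has size 10 and the array at index 1 has size 11
```

Request:
send_rows(commands="10 0 -0.4 -0.17 0;10 0 -0.41 -0.15 0;10 0 -0.42 -0.11 0;10 0 -0.43 -0.09 0;10 0 -0.43 -0.05 0;10 0 -0.44 -0.02 0;10 0 -0.44 0.01 0;10 0 -0.43 0.04 0;10 0 -0.43 0.07 0;10 0 -0.42 0.1 0;10 0 -0.41 0.13 0;10 0 -0.41 0.16 0;10 0 -0.39 0.19 0;10 0 -0.38 0.22 0;10 0 -0.36 0.24 0;10 0 -0.34 0.27 0;10 0 -0.32 0.29 0;10 0 -0.3 0.32 0;10 0 0 0 0")

```text
t: 16.22
tcp_pos: [0.4918, 0.1053, 0.2644]
tool_rot: [0.737, 0.676, -0.001, -0.001]
force: [0.8, -0.7, 6.8]
finger_gap: 0.193
gripper_force: 49.8
```

```bash
cat > lv.py <<'E'
from h import *
np.set_printoptions(precision=4,suppress=True)
r=readout.sense();R=Rn.from_euler('z',-4.94,degrees=True).as_matrix()[:2,:2];p=R.T@(r['tcp_pos'][:2]-[.576,.0128]);z=r['tcp_pos'][2]+.011
print('press xy',p,z,r['force'],r['finger_gap'],'lever',.45-np.arctan2(p[0],z-.195),'rad',np.hypot(p[0],z-.195))
E
python3 lv.py
```

```text
press xy [-0.0919  0.0849] 0.27537498609551325 [ 0.7892 -0.682   6.8234] 0.19265639935551787 lever 1.3021018923285905 rad 0.12207574621194674
```

Request:
send_rows(commands="10 0 -0.27 0.34 0;10 0 -0.25 0.36 0;10 0 -0.02 0.1 0;10 0 0 0.1 0;10 0 0 0 0;10 0 0 0 0;10 0 0 0 0")

```text
t: 16.8
tcp_pos: [0.4818, 0.1063, 0.2502]
tool_rot: [0.737, 0.676, -0.001, -0.0]
force: [-6.8, -0.4, 25.5]
finger_gap: 0.191
gripper_force: 52.1
```

```bash
python3 lv.py
python3 - <<'E'
from h import *
s=snap('scene','s6',False);cv2.imwrite('pics/s6.png',cv2.resize(s['pixels'][170:300,245:400,::-1],None,fx=4.5,fy=4.5,interpolation=cv2.INTER_CUBIC))
E
```

```text
press xy [-0.1019  0.0851] 0.26121884973276904 [-6.7603 -0.3739 25.4963] 0.1908471518862196 lever 1.4444266442332665 rad 0.12150610899087201
```

View pics/s6.png

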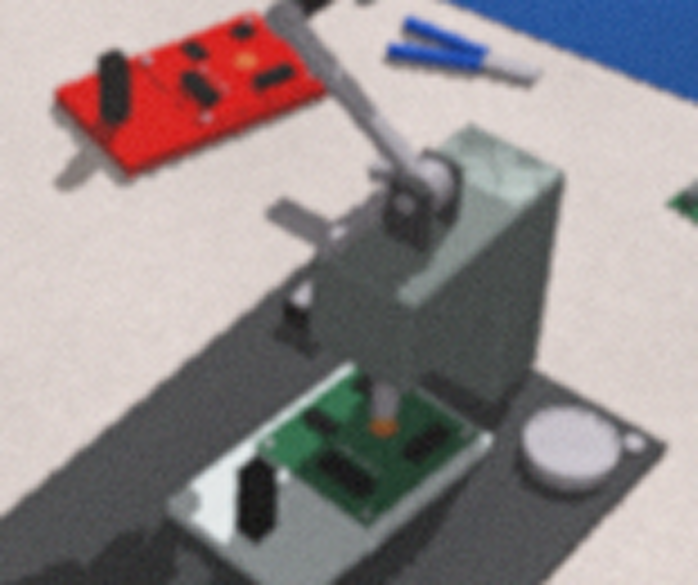

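The probe sits on the copper pad at (383,425), the catch is flat at (300,220), and the lever is at its stop. Hold a moment, then hand in.

Request:
send_rows(commands="10 0 0 0 0;10 0 0 0 0;10 0 0 0 0;10 0 0 0 0;10 0 0 0 0;10 0 0 0 0;10 0 0 0 0;10 0 0 0 0;10 0 0 0 0;10 0 0 0 0")

```text
t: 17.68
tcp_pos: [0.4818, 0.1063, 0.2502]
tool_rot: [0.737, 0.676, -0.001, -0.0]
force: [-6.2, -0.3, 25.6]
finger_gap: 0.191
gripper_force: 52.1
```

```bash
python3 lv.py; python3 -c "
from station import sign_off
print(sign_off())"
```

```text
press xy [-0.1019  0.0851] 0.2612149444982819 [-6.1998 -0.2827 25.5963] 0.1908615152360976 lever 1.4444658608039889 rad 0.12150627425167836
the job is handed in; nothing more can be done
None
```

I handed the job in at about 18 s with the copper pad under the probe, the catch flipped to its stop, and the lever still gripped at its stop with the probe on the pad; sign-off returned no verdict.

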